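Push a medicine carton off the dispensing ledge into its chute

ROBOT

A 6-joint arm with a two-finger parallel gripper is mounted at the origin on a cart in front of the work surface, level with it; the furniture and walls round the work are solid. World frame = base frame: x ahead of the robot, y to its left, z up, the work surface at z = 0. Lengths are in m, angles in degrees, forces in N, time in s.
With the tool pointing down it reaches from about 0.35 to 0.875 m from the base axis. Payload 4.2 kg.
Tool frame: the origin (TCP) lies at the very end of the fingers, on their centre line; the grasp point (between the pads) lies 19 mm behind it; z points along the fingers, y is the direction in which the jaws open and shut (so a half turn about z gives the same grasp; the last joint's range is limited). The gripper opens to 87 mm and grips with 3 to 60 N. Pads are 19 mm wide; open, the fingers measure 117 mm over their backs; the gripper's body (75 mm by 190 mm) begins 51 mm behind the grasp point.
Start: joints at [-60.871, 22.042, 0.453, 0, -68.411, -14.817], TCP at [0.155, -0.606, 0.223] pointing down, gripper open.
Joint ranges: [-179.83, 179.83], [-69.29, 118.12], [-61.27, 80.66], [-181.25, 117.63], [-171.15, -9.14], [-177.46, 177.46]. Speed limits (degrees/s): [159.86, 159.86, 180, 180, 180, 180].

INTERFACE

Orientations are given as a 3x3 rotation matrix whose columns are the frame's x, y, z axes.
In Python, from station import r, imaging gives the robot as it stands. The module is installed in compiled form; this text tells all that it offers.
- The arm moves only by the tool move_arm, never from a script. Its argument "motion" is one flat list of numbers, 7 for each row, row after row: the shift along the tool's x, y, z in units of 40 mm (1.0 is 40 mm), then the turn, a rotation vector about the tool's x, y, z in units of 5 degrees (1.0 is 5 degrees), then the gripper's target within -1 to 1 (shut at 1, half-way at 0, fully open at -1). In form: [dx, dy, dz, wx, wy, wz, gripper, dx, dy, dz, wx, wy, wz, gripper, ...]. A call has 1 to 20 rows; each row is the pose to reach, as a shift and turn from the pose measured when the call began, along the tool's axes at that moment; what a row does not reach only later rows make up. A row lasts 1/12 s, in which the tool goes at most 41.7 mm and 7.16 degrees, less where a joint would pass 70% of its speed; a pose out of reach is approached as far as the arm can. A call with a gripper value outside its range is refused whole. The fingers move at their own pace and stop on an object; the grip force is fixed at half the most. Time passes only in rows, so rows that repeat a pose let the fingers close. It gives the time, the measured TCP pose, the force and the opening at its end, in the units of the state.
- r.sense(): the state, without advancing time (a new reading comes with each control period).
- imaging.capture(name): name is "scene" or "top" or "wrist"; returns the picture (480x640x3 uint8, blue, green, red); there is no depth.
- imaging.camera_params(name): a dict with "intrinsics" (3x3 intrinsics, pixels), "world_from_camera" (4x4, takes a point from camera to world coordinates). Camera axes: x right, y down, z forward; pixel columns grow to the right and rows downward; lengths in m; the calibration is good to about 2 mm. A picture is of the moment at which its call begins: read the wrist's pose just before it. camera_params takes no time and is no camera call; for the wrist camera it gives the pose at the moment of the call.
- r.finish_job(): hands the job in, once; it reports no verdict.
The state is a dict: "time_s": time; "joints": joint angles; "joint_velocities": joint speeds; "effort": joint torques, N m; "tcp_pos": TCP position; "ee_rot": TCP orientation; "wrist_force": force on the tool from outside, world axes, zero at the start; "moment": the same for the moment, N m; "gripper_width": opening from 0.0 (shut) to 1.0 (fully open).
Only numpy, scipy, OpenCV 4.12 (cv2) and the standard library are available. Lean on these libraries where they do the work, as an engineer would, in place of code of your own. Each camera call takes 0.05 s, during which the arm holds its last target.

TASK

Send the medicine carton on the raised ledge down the chute into the steel collecting tray: push it gently until it lies flat along the long fence, then slide it along the fence through the throat and off the end of the ledge. Push only, never lift or crush the carton, and leave the brass weight that stands on the ledge where it is.

Things in the scene. Friction and masses are not known exactly. Their poses are not given: they have to be found in the camera images.
- ledge: Fixed raised ledge: grey deck on sheet legs, chute and steel tray at one end. Origin on the table, z up. In its frame the deck is flat at z = 160 mm, x from -85 (front, robot side) to +65 mm, y from -120 to +120 mm. On it stands one stiff aluminium guide, 30 mm high, open above: a fence along y over the whole deck, its face looking to -x, and a short lip facing it near the chute end.
- fence_middle (a point): Mid-range place of the fence's face, at the deck's surface (x = +35, y = 0, z = 160 mm in the ledge's frame). The guide is adjustable: it is screwed down with the fence face up to 15 mm either side of this in the ledge's x, always parallel to the ledge's y. Where is not measured: find the fence by feel. It is rigid and does not give.
- ledge_edge (a point): Point in the deck's surface at its chute end (x = 0, y = +120, z = 160 mm in the ledge's frame, same axes). The guide's lip (6 mm thick, 32 mm long, from here back to y = +88) leaves a throat 52 mm wide to the fence face. Beyond the edge and below is the steep chute (inside 108 mm wide, centred at x = +10), running down towards +y into the tray.
- carton: Closed folding carton, off-white with a brown band, 46 (x) by 84 (y) by 26 mm (z), stiff, 0.08 to 0.17 kg. Origin at the centre of its underside; long axis y, z up. It starts flat on the deck, clear of the fence, its long axis up to 20 degrees off the fence's direction. It dents if the robot presses on it with more than 20 N; sliding it on the deck takes up to about 2 N.
- carton_center (a point): Centre of the carton (13 mm above the middle of its underside).
- tray_floor (a point): Centre of the inner floor of the collecting tray (stainless, inside about 205 mm along the ledge's y by 135 mm, walls 43 mm high), at x = +10, y = +300, z = 5 mm in the ledge's frame.
- deck_weight: Loose brass weight, 28 mm wide, 38 mm tall, standing on the deck at the front corner near the chute end. Origin at the centre of its underside.
Things that resemble listed ones, but are neither listed nor needed, are in the scene too. Leave any green look-alike of the deck_weight alone.

How it is judged:
By the outcome, as a careful person would: the job done as asked, in the order asked, and still so for the second after the job is handed in, with the robot touching nothing.
It also fails if it takes over 58 s, if anything falls off the work surface, if the arm or the gripper's body presses on something with over 40 N, if the wrist force passes 120 N, or if a joint passes its speed limit or range.

## Working session

There is one attempt and no reset: what is moved stays moved. The work goes in short steps, Python scripts to look and compute and a tool call to move; the robot and the scene stay as the last step left them, time stands still between calls to the robot, and variables do not carry over. Pictures are saved under pics/ and viewed, and the job is handed in when it is done.

Besides the shell and the picture viewer there is one more tool, called after "Request:" by a JSON object that holds its "method" and its "body". move_arm: Moves the arm, as the interface text tells. Its arguments: {"type":"object","properties":{"motion":{"type":"array","items":{"type":"number"}}},"required":["motion"]}

```bash
mkdir -p pics; python3 - <<'E'
from station import r, imaging
import cv2
s=r.sense()
for k in s: print(k,s[k])
for n in("scene","top","wrist"):
    p=imaging.camera_params(n);print(n,p)
    cv2.imwrite(f"pics/{n}0.png",imaging.capture(n))
E
```

```text
time_s 0.0
joints [-6.08685842e+01  2.20922354e+01  3.79691640e-01 -2.92955963e-02
 -6.84121915e+01 -1.48164642e+01]
joint_velocities [ 0.04175902  0.03383923 -0.03099329  0.01063187 -0.04415035  0.0108912 ]
effort [ 1.41848082e-03 -3.90661919e+01  1.87402439e+01  4.21969593e+00
  1.10295473e-02 -1.91135400e-04]
tcp_pos [ 0.1543992  -0.60500021  0.22144269]
ee_rot [[-9.68997836e-01 -2.47068369e-01 -6.44493385e-04]
 [-2.47069190e-01  9.68995493e-01  2.13306649e-03]
 [ 9.74979260e-05  2.22617127e-03 -9.99997517e-01]]
wrist_force [-0.36794536  0.05689335  1.12365059]
moment [-0.00463922  0.04142741  0.00892343]
gripper_width 0.9978809625179101
scene {'intrinsics': array([[485.26585124,   0.        , 316.41178816],
       [  0.        , 485.26585124, 233.28411291],
       [  0.        ,   0.        ,   1.        ]]), 'world_from_camera': array([[ 0.63809495, -0.38124992,  0.66894195, -0.1540564 ],
       [-0.76978084, -0.33450414,  0.54363998, -0.57773168],
       [ 0.01650115, -0.86183263, -0.50692429,  0.58213938],
       [ 0.        ,  0.        ,  0.        ,  1.        ]])}
top {'in
[... 175 characters left out ...]
om_camera': array([[ 0.08981163, -0.9718966 ,  0.21760255,  0.26162452],
       [-0.99594858, -0.08665245,  0.02403714, -0.08624252],
       [-0.00450582, -0.21887977, -0.97574143,  1.10355159],
       [ 0.        ,  0.        ,  0.        ,  1.        ]])}
wrist {'intrinsics': array([[330.83197204,   0.        , 319.5357646 ],
       [  0.        , 330.83197204, 244.22141526],
       [  0.        ,   0.        ,   1.        ]]), 'world_from_camera': array([[-0.24733811,  0.93216232,  0.26438093,  0.08198813],
       [ 0.96892842,  0.23759802,  0.06873794, -0.62502702],
       [ 0.00125854,  0.27316771, -0.9619656 ,  0.3838932 ],
       [ 0.        ,  0.        ,  0.        ,  1.        ]])}
```

View pics/scene0.png

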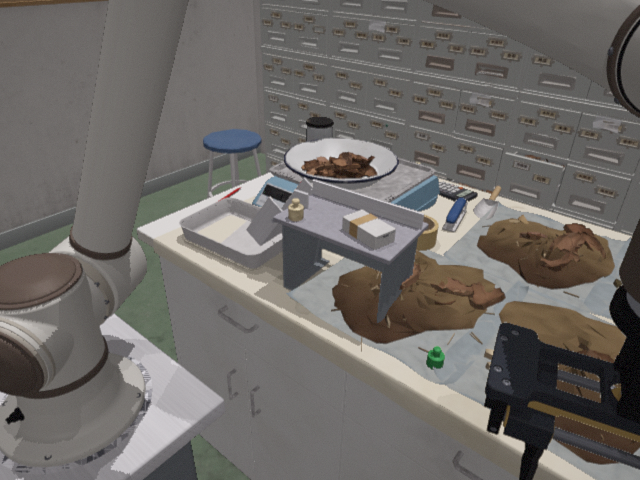

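View pics/top0.png

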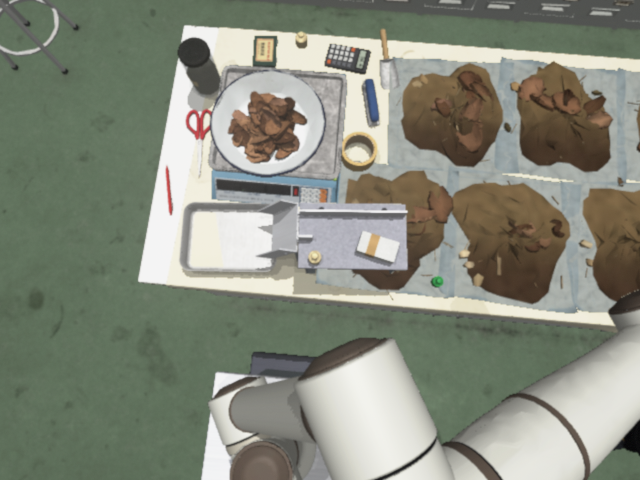

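View pics/wrist0.png

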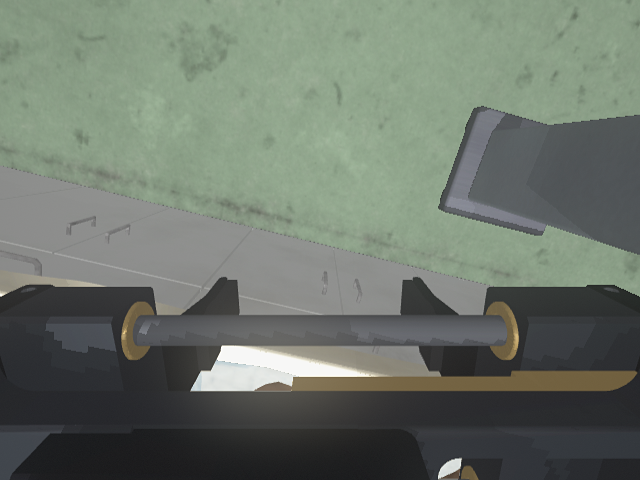

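The top view shows the deck at about (298–408, 205–270), the carton near (378,246), the brass weight near (314,257) and the tray to the left. I'll zoom in to measure them.

```bash
python3 - <<'E'
import cv2
a=cv2.imread("pics/top0.png")[190:285,270:425]
cv2.imwrite("pics/topz.png",cv2.resize(a,None,fx=5,fy=5,interpolation=cv2.INTER_CUBIC))
a=cv2.imread("pics/scene0.png")[170:310,240:440]
cv2.imwrite("pics/scenez.png",cv2.resize(a,None,fx=4,fy=4,interpolation=cv2.INTER_CUBIC))
E
```

```text
(no output)
```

View pics/topz.png

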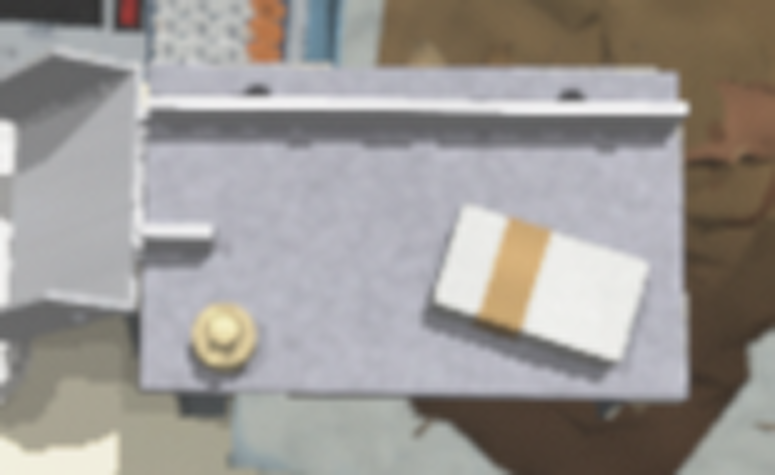

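View pics/scenez.png

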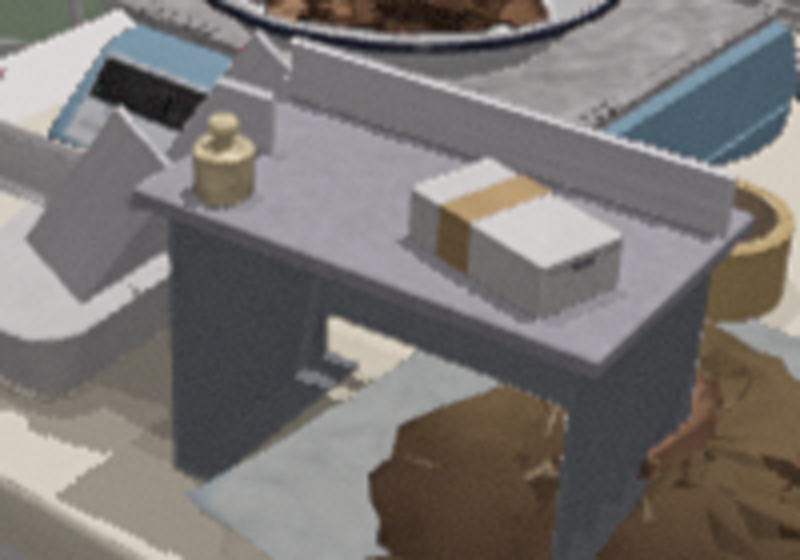

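```bash
cat > h.py <<'E'
import numpy as np
from station import r, imaging
def ray(n,uv,z,P=None):
    P=P or imaging.camera_params(n);K=P["intrinsics"];T=P["world_from_camera"]
    uv=np.atleast_2d(uv).astype(float)
    d=np.c_[uv,np.ones(len(uv))]@np.linalg.inv(K).T@T[:3,:3].T
    o=T[:3,3]; return o+d*((z-o[2])/d[:,2])[:,None]
def zt(p): return (np.array(p,float)+.0-2)/5+[270,190]
def zs(p): return (np.array(p,float)-1.5)/4+[240,170]
# ledge frame
def ledge():
    c=ray("top",zt([(140,390),(689,398),(679,72),(150,67)]),.16)[:,:2]
    L=np.array([(-85,120),(-85,-120),(65,-120),(65,120)])/1000
    cm=c.mean(0);lm=L.mean(0)
    H=(L-lm).T@(c-cm);U,S,V=np.linalg.svd(H);R=V.T@U.T
    return R,cm-R@lm,c,L
def toL(p):
    R,t,_,_=ledge();return (np.asarray(p)[:,:2]-t)@R
def toW(p):
    R,t,_,_=ledge();return np.asarray(p)@R.T+t
E
python3 - <<'E'
from h import *
np.set_printoptions(precision=4,suppress=True)
R,t,c,L=ledge()
print(np.degrees(np.arctan2(R[1,0],R[0,0])),t,(toW(L)-c)*1000)
mm=lambda n,p,z:print(n,(toL(p)*1000).round(1).tolist(), p[:,:2].round(4).tolist())
mm("fence",ray("top",zt([(150,110),(687,116)]),.19),0)
mm("lip",ray("top",zt([(145,238),(212,238),(212,225)]),.19),0)
cc=ray("top",zt([(465,206),(648,265),(617,362),(434,304)]),.186);mm("carton",cc,0);mm("c",cc.mean(0)[None],0)
mm("weighttop",ray("top",zt([(223,333)]),.19),0)
# scene check
mm("sc deck",ray("scene",zs([(135,195),(600,375),(752,220)]),.16),0)
sc=ray("scene",zs([(412,190),(490,158),(620,238),(543,268)]),.186);mm("sc carton",sc,0)
mm("sc fence bottom/top",ray("scene",zs([(728,236)]),.16),0)
mm("sc fence bottom/top",ray("scene",zs([(735,182),(292,40)]),.19),0)
mm("sc weight",ray("scene",zs([(223,198)]),.16),0)
E
```

```text
4.324179217037669 [ 0.4904 -0.1384] [[-1.3174 -0.022 ]
 [-1.0571 -0.6035]
 [ 0.8585 -0.4567]
 [ 1.5159  1.0822]]
fence [[34.8, 117.0], [35.1, -116.4]] [[0.5163, -0.0191], [0.5342, -0.2518]]
lip [[-22.3, 117.8], [-21.9, 89.0], [-16.2, 89.1]] [[0.4593, -0.0226], [0.4618, -0.0513], [0.4675, -0.0508]]
carton [[-5.4, -20.1], [-30.4, -98.4], [-72.7, -84.1], [-48.7, -6.4]] [[0.4866, -0.1588], [0.4675, -0.2388], [0.4242, -0.2278], [0.4424, -0.1485]]
c [[-39.3, -52.3]] [[0.4552, -0.1935]]
weighttop [[-63.2, 83.6]] [[0.4211, -0.0598]]
sc deck [[-89.6, 112.8], [-93.0, -124.9], [58.0, -121.1]] [[0.3926, -0.0327], [0.4071, -0.2699], [0.5573, -0.2548]]
sc carton [[-51.1, -9.6], [-5.3, -21.2], [-34.2, -100.2], [-74.4, -86.7]] [[0.4402, -0.1518], [0.4867, -0.1599], [0.4639, -0.2409], [0.4228, -0.2305]]
sc fence bottom/top [[38.2, -118.6]] [[0.5374, -0.2538]]
sc fence bottom/top [[32.4, -120.4], [36.9, 116.9]] [[0.5318, -0.256], [0.5184, -0.019]]
sc weight [[-67.9, 79.4]] [[0.4167, -0.0644]]
```

Vision puts the fence face at ledge x≈35 mm and the carton centre at (-39,-52), yawed about -18°. The weight is at (-65,82). I'll push with both fingers half-open and parallel to the fence, so the carton squares up against them.

```bash
cat >> h.py <<'E'
from scipy.spatial.transform import Rotation as Ro
def go(xl,yl,z,jaw=0.):
    """ledge mm x,y, world z m; jaw: angle of tool y from ledge y (deg)"""
    s=r.sense();R,t,_,_=ledge();R3=np.eye(3);R3[:2,:2]=R
    Rt=R3@Ro.from_euler('z',jaw,degrees=True).as_matrix()@np.diag([-1,1,-1.])
    p=np.r_[toW([[xl/1000,yl/1000]])[0],z]
    E=s["ee_rot"]; d=E.T@(p-s["tcp_pos"])/.04
    w=np.degrees(Ro.from_matrix(E.T@Rt).as_rotvec())/5
    print("go",p.round(4),d.round(3),w.round(3)); return d,w
def st():
    s=r.sense();R,t,_,_=ledge()
    print("t",round(s["time_s"],2),"L",(toL([s["tcp_pos"]])*1000).round(1),"z",s["tcp_pos"][2].round(4),"F_L",(R.T@s["wrist_force"][:2]).round(2),s["wrist_force"][2].round(2),"g",round(s["gripper_width"],3))
E
python3 -c "
from h import *
st();go(-125,-52,.26);go(-125,-52,.168)"
```

```text
t 0.15 L [[-370.3 -440.1]] z 0.2217 F_L [-0.1   0.38] 0.8 g 0.998
go [ 0.3697 -0.1997  0.26  ] [-7.72   8.495 -0.944] [ 0.019 -0.003  1.996]
go [ 0.3697 -0.1997  0.168 ] [-7.72   8.491  1.356] [ 0.019 -0.003  1.996]
```

Request:
{"method": "move_arm", "body": {"motion": [0, 0, -0.95, 0, 0, 0, 0, -7.72, 8.5, -0.95, 0, 0, 2, 0, -7.72, 8.5, -0.95, 0, 0, 2, 0, -7.72, 8.5, -0.95, 0, 0, 2, 0, -7.72, 8.5, -0.95, 0, 0, 2, 0, -7.72, 8.5, -0.95, 0, 0, 2, 0, -7.72, 8.5, -0.95, 0, 0, 2, 0, -7.72, 8.5, -0.95, 0, 0, 2, 0, -7.72, 8.5, -0.95, 0, 0, 2, 0, -7.72, 8.5, -0.95, 0, 0, 2, 0, -7.72, 8.5, -0.95, 0, 0, 2, 0, -7.72, 8.5, -0.95, 0, 0, 2, 0, -7.72, 8.5, -0.95, 0, 0, 2, 0, -7.72, 8.5, -0.95, 0, 0, 2, 0, -7.72, 8.5, -0.95, 0, 0, 2, 0, -7.72, 8.5, -0.95, 0, 0, 2, 0]}}

```text
time_s: 1.48
tcp_pos: [0.3691, -0.2002, 0.2601]
ee_rot: [[-0.997, -0.074, -0.001], [-0.074, 0.997, 0.002], [0.001, 0.002, -1.0]]
wrist_force: [0.8, -0.3, 0.6]
gripper_width: 0.5
```

```bash
python3 -c "
from h import *;import cv2
st();go(-120,-52,.168)
P=imaging.camera_params('wrist');print(P)
cv2.imwrite('pics/wrist1.png',imaging.capture('wrist'))
cv2.imwrite('pics/scene1.png',imaging.capture('scene'))"
```

```text
t 1.48 L [[-125.7  -52.5]] z 0.2601 F_L [ 0.76 -0.34] 0.56 g 0.5
go [ 0.3747 -0.1993  0.168 ] [-0.144  0.008  2.301] [ 0.019 -0.012 -0.021]
{'intrinsics': array([[330.83197204,   0.        , 319.5357646 ],
       [  0.        , 330.83197204, 244.22141526],
       [  0.        ,   0.        ,   1.        ]]), 'world_from_camera': array([[-7.38752437e-02,  9.59566752e-01,  2.71613876e-01,
         2.94634100e-01],
       [ 9.97267076e-01,  7.08339350e-02,  2.09984091e-02,
        -2.07070584e-01],
       [ 9.09895578e-04,  2.72422838e-01, -9.62177203e-01,
         4.22450752e-01],
       [ 0.00000000e+00,  0.00000000e+00,  0.00000000e+00,
         1.00000000e+00]])}
```

View pics/wrist1.png

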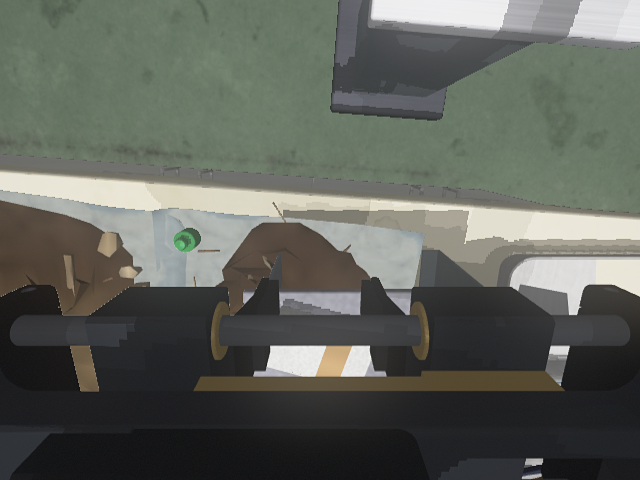

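View pics/scene1.png

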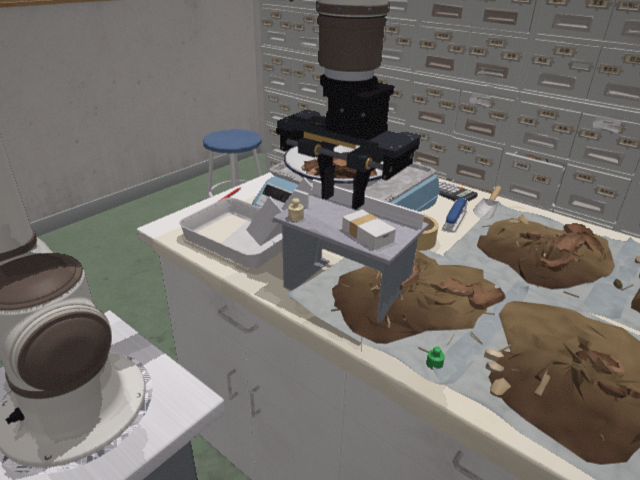

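The fingers are in front of the deck and clear of it. Next I descend, then move up to just short of the carton.

Request:
{"method": "move_arm", "body": {"motion": [0, 0, 0.8, 0, 0, 0, 0, 0, 0, 1.6, 0, 0, 0, 0, 0, 0, 2.32, 0, 0, 0, 0, 0, 0, 2.32, 0, 0, 0, 0, 0, 0, 2.32, 0, 0, 0, 0, -0.3, 0, 2.32, 0, 0, 0, 0, -0.6, 0, 2.32, 0, 0, 0, 0, -0.8, 0, 2.32, 0, 0, 0, 0, -0.9, 0, 2.32, 0, 0, 0, 0, -0.9, 0, 2.32, 0, 0, 0, 0]}}

```text
time_s: 2.42
tcp_pos: [0.4066, -0.1977, 0.1679]
ee_rot: [[-0.997, -0.073, 0.001], [-0.073, 0.997, 0.001], [-0.001, 0.001, -1.0]]
wrist_force: [-0.3, 0.4, -0.3]
gripper_width: 0.5
```

```bash
python3 -c "
from h import *;import cv2
st();go(-40,-52,.167)
cv2.imwrite('pics/s2.png',cv2.resize(imaging.capture('scene')[130:310,240:460],None,fx=3,fy=3))"
```

```text
t 2.42 L [[-88.  -52.9]] z 0.1679 F_L [-0.26  0.4 ] -0.3 g 0.5
go [ 0.4545 -0.1933  0.167 ] [-1.201  0.024  0.022] [ 0.014  0.009 -0.027]
```

View pics/s2.png

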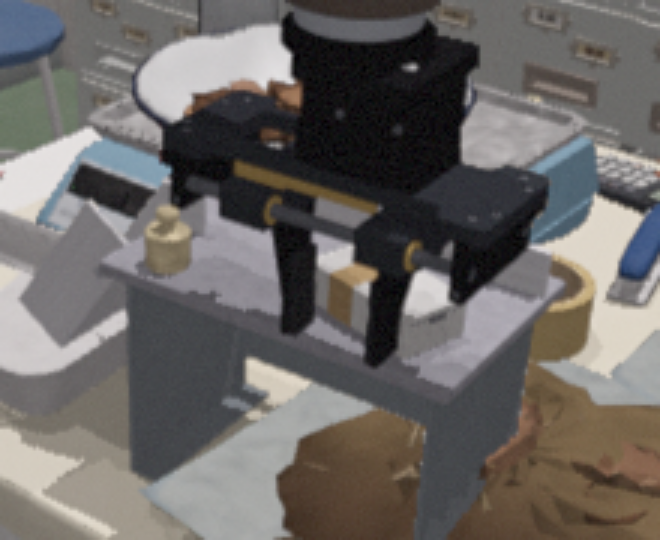

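Request:
{"method": "move_arm", "body": {"motion": [-0.075, 0, 0, 0, 0, 0, 0, -0.15, 0, 0, 0, 0, 0, 0, -0.225, 0, 0, 0, 0, 0, 0, -0.3, 0, 0, 0, 0, 0, 0, -0.375, 0, 0, 0, 0, 0, 0, -0.45, 0, 0, 0, 0, 0, 0, -0.525, 0, 0, 0, 0, 0, 0, -0.6, 0, 0, 0, 0, 0, 0, -0.675, 0, 0, 0, 0, 0, 0, -0.75, 0, 0, 0, 0, 0, 0, -0.825, 0, 0, 0, 0, 0, 0, -0.9, 0, 0, 0, 0, 0, 0, -0.975, 0, 0, 0, 0, 0, 0, -1.05, 0, 0, 0, 0, 0, 0, -1.1, 0, 0, 0, 0, 0, 0]}}

```text
time_s: 3.72
tcp_pos: [0.4498, -0.1944, 0.1675]
ee_rot: [[-0.997, -0.073, -0.001], [-0.073, 0.997, 0.002], [0.0, 0.002, -1.0]]
wrist_force: [-0.7, 0.4, 0.9]
gripper_width: 0.501
```

```bash
python3 -c "
from h import *;import cv2
st();go(-30,-52,.167)
cv2.imwrite('pics/s3.png',cv2.resize(imaging.capture('scene')[130:310,240:460],None,fx=3,fy=3))
cv2.imwrite('pics/t3.png',cv2.resize(imaging.capture('top')[180:290,270:430],None,fx=5,fy=5))"
```

```text
t 3.72 L [[-44.7 -52.8]] z 0.1675 F_L [-0.7   0.41] 0.88 g 0.501
go [ 0.4644 -0.1925  0.167 ] [-0.369  0.02   0.012] [ 0.019 -0.005 -0.028]
```

View pics/s3.png

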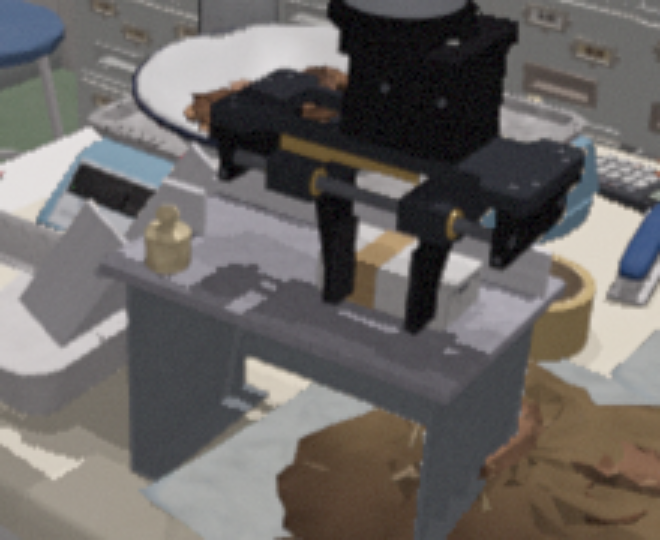

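View pics/t3.png

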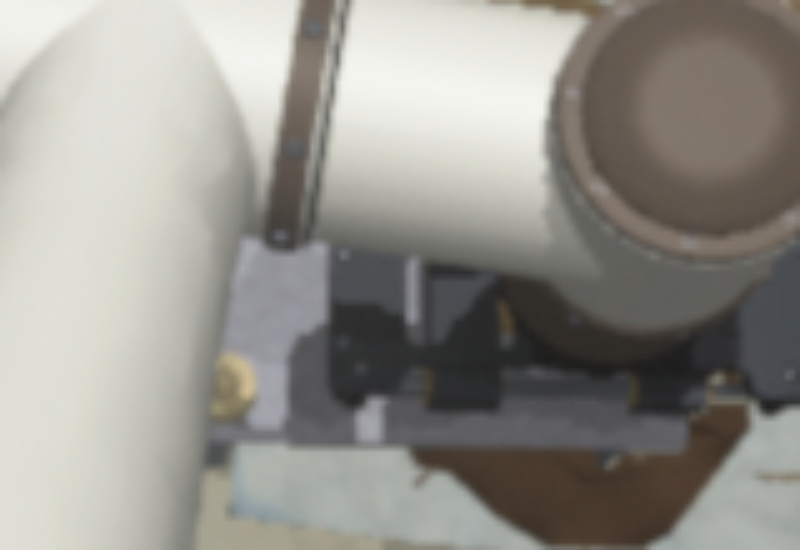

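The scene view shows the carton squared against both fingers. I'll slow down for the approach to the fence.

Request:
{"method": "move_arm", "body": {"motion": [-0.05, 0, 0, 0, 0, 0, 0, -0.1, 0, 0, 0, 0, 0, 0, -0.15, 0, 0, 0, 0, 0, 0, -0.2, 0, 0, 0, 0, 0, 0, -0.25, 0, 0, 0, 0, 0, 0, -0.3, 0, 0, 0, 0, 0, 0, -0.35, 0, 0, 0, 0, 0, 0, -0.4, 0, 0, 0, 0, 0, 0]}}

```text
time_s: 4.48
tcp_pos: [0.4663, -0.1932, 0.1675]
ee_rot: [[-0.997, -0.073, 0.0], [-0.073, 0.997, 0.002], [-0.0, 0.002, -1.0]]
wrist_force: [-0.7, 0.2, 0.9]
gripper_width: 0.503
```

Request:
{"method": "move_arm", "body": {"motion": [-0.03, 0, 0, 0, 0, 0, 0, -0.06, 0, 0, 0, 0, 0, 0, -0.09, 0, 0, 0, 0, 0, 0]}}

```text
time_s: 4.73
tcp_pos: [0.4699, -0.1929, 0.1675]
ee_rot: [[-0.997, -0.073, 0.0], [-0.073, 0.997, 0.002], [-0.0, 0.002, -1.0]]
wrist_force: [-0.7, 0.7, 0.1]
gripper_width: 0.5
```

```bash
python3 -c "
from h import *;import cv2
st();go(-20,-52,.167)
cv2.imwrite('pics/s4.png',cv2.resize(imaging.capture('scene')[130:310,240:460],None,fx=3,fy=3))"
```

```text
t 4.73 L [[-24.6 -52.8]] z 0.1675 F_L [-0.62  0.78] 0.09 g 0.5
go [ 0.4744 -0.1918  0.167 ] [-0.115  0.021  0.012] [ 0.019  0.002 -0.028]
```

View pics/s4.png

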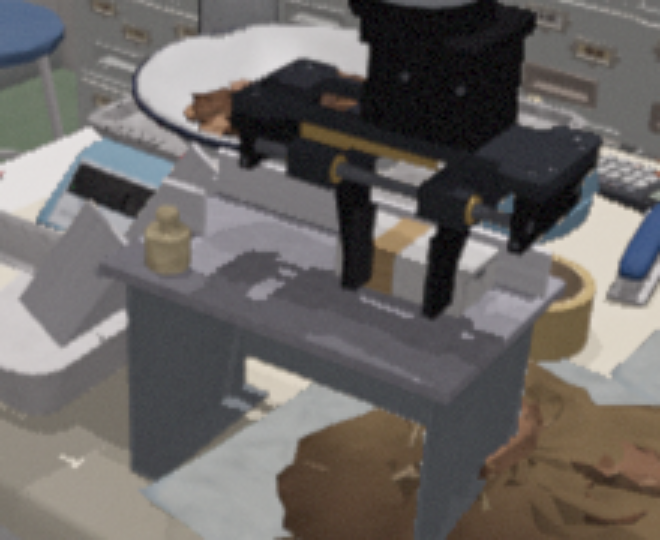

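Close to the fence now, so 0.8 mm per row in short calls.

Request:
{"method": "move_arm", "body": {"motion": [-0.02, 0, 0, 0, 0, 0, 0, -0.04, 0, 0, 0, 0, 0, 0]}}

```text
time_s: 4.95
tcp_pos: [0.4718, -0.1928, 0.1675]
ee_rot: [[-0.997, -0.073, 0.001], [-0.073, 0.997, 0.002], [-0.001, 0.002, -1.0]]
wrist_force: [-0.6, -0.2, 1.0]
gripper_width: 0.5
```

Request:
{"method": "move_arm", "body": {"motion": [-0.02, 0, 0, 0, 0, 0, 0, -0.04, 0, 0, 0, 0, 0, 0]}}

```text
time_s: 5.12
tcp_pos: [0.4734, -0.1927, 0.1675]
ee_rot: [[-0.997, -0.073, 0.0], [-0.073, 0.997, 0.002], [-0.001, 0.002, -1.0]]
wrist_force: [-2.2, 0.0, 0.4]
gripper_width: 0.503
```

Request:
{"method": "move_arm", "body": {"motion": [-0.02, 0, 0, 0, 0, 0, 0]}}

```text
time_s: 5.2
tcp_pos: [0.4741, -0.1927, 0.1675]
ee_rot: [[-0.997, -0.073, 0.0], [-0.073, 0.997, 0.002], [-0.0, 0.002, -1.0]]
wrist_force: [-4.6, -0.7, 1.6]
gripper_width: 0.497
```

```bash
python3 -c "
from h import *
st()"
```

```text
t 5.2 L [[-20.3 -52.9]] z 0.1675 F_L [-4.61 -0.36] 1.6 g 0.497
```

Request:
{"method": "move_arm", "body": {"motion": [-0.02, 0, 0, 0, 0, 0, 0]}}

```text
time_s: 5.28
tcp_pos: [0.4741, -0.1926, 0.1675]
ee_rot: [[-0.997, -0.073, -0.002], [-0.073, 0.997, 0.002], [0.002, 0.002, -1.0]]
wrist_force: [-5.1, 0.4, 3.5]
gripper_width: 0.5
```

```bash
python3 -c "
from h import *
st()"
```

```text
t 5.28 L [[-20.4 -52.9]] z 0.1675 F_L [-5.09  0.81] 3.54 g 0.5
```

Motion has stopped at about 5 N, so the carton is pressed flat against the fence. That puts the face at about 35 mm, in agreement with vision. I'll back off, rise, move to the -y side and look.

Request:
{"method": "move_arm", "body": {"motion": [0.1, 0, 0, 0, 0, 0, 0, 0.4, 0, 0, 0, 0, 0, 0, 0.9, 0, 0, 0, 0, 0, 0, 0.9, 0, 0, 0, 0, 0, 0, 0.9, 0, -0.9, 0, 0, 0, 0, 0.9, 0, -1.8, 0, 0, 0, 0, 0.9, 0, -2, 0, 0, 0, 1, 0.5, -1, -2, 0, 0, 0, 1, 0.3, -2, -2, 0, 0, 0, 1, 0, -3, -2, 0, 0, 0, 1, 0, -3.5, -2, 0, 0, 0, 1, 0, -3.5, -2, 0, 0, 0, 1]}}

```text
time_s: 6.28
tcp_pos: [0.485, -0.3359, 0.2461]
ee_rot: [[-0.998, -0.069, -0.002], [-0.069, 0.998, 0.001], [0.002, 0.001, -1.0]]
wrist_force: [0.1, -0.1, 0.3]
gripper_width: 0.128
```

```bash
python3 -c "
from h import *;import cv2
st();print(r.sense()['joints'].round(1));go(12,-130,.25,90);go(12,-130,.25,-90)
a=imaging.capture('scene');cv2.imwrite('pics/s5raw.png',a);cv2.imwrite('pics/s5.png',cv2.resize(a[170:310,240:440],None,fx=4,fy=4,interpolation=2))
a=imaging.capture('top');cv2.imwrite('pics/t5raw.png',a);cv2.imwrite('pics/t5.png',cv2.resize(a[190:285,270:425],None,fx=5,fy=5,interpolation=2))"
```

```text
t 6.28 L [[ -20.3 -196.5]] z 0.2461 F_L [ 0.07 -0.08] 0.26 g 0.128
[-19.   17.8  -2.4  -0.  -69.9 -67. ]
go [ 0.5122 -0.2671  0.25  ] [-0.797  1.669 -0.098] [ 2.8000e-02 -9.0000e-03 -1.8073e+01]
go [ 0.5122 -0.2671  0.25  ] [-0.797  1.669 -0.098] [-9.0000e-03 -2.8000e-02  1.7927e+01]
```

View pics/s5.png

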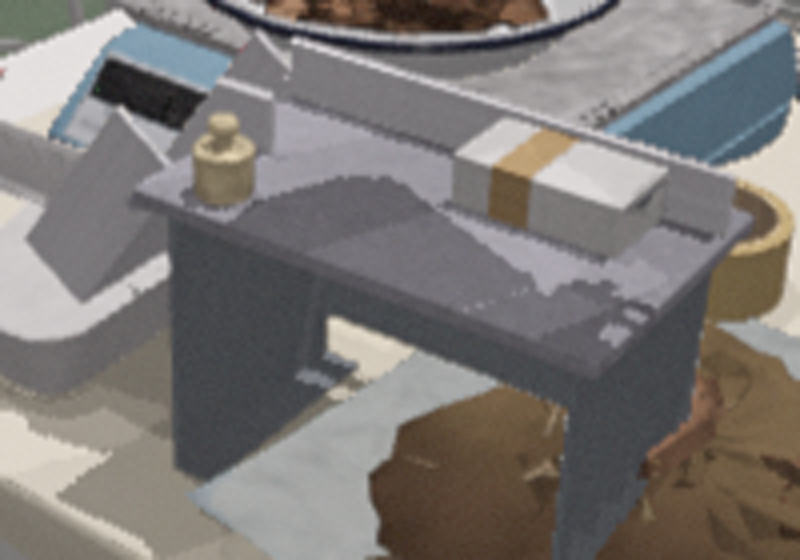

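View pics/t5.png

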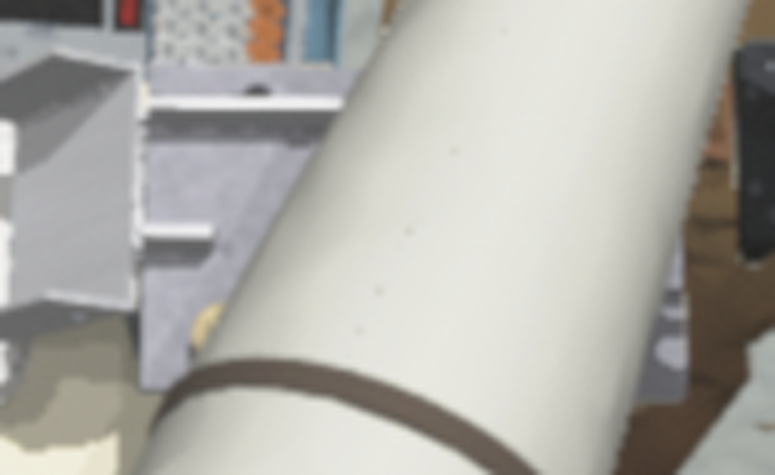

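The scene view shows the carton flat against the fence. I'll measure its near end.

```bash
python3 -c "
from h import *
print((toL(ray('scene',zs([(455,177),(610,221),(666,178),(505,122)]),.186))*1000).round(1))
print((toL(ray('scene',zs([(605,256),(658,210)]),.16))*1000).round(1))
go(11,-140,.25,-90);go(11,-140,.168,-90)"
```

```text
[[-29.9 -18.1]
 [-24.  -90.3]
 [ 24.8 -92. ]
 [ 29.5  -8.5]]
[[-10.  -83.3]
 [ 40.9 -83.2]]
go [ 0.5119 -0.2772  0.25  ] [-0.792  1.341 -0.084] [-0.    -0.041 17.951]
go [ 0.5119 -0.2772  0.168 ] [-0.796  1.336  1.966] [-0.    -0.041 17.951]
```

Request:
{"method": "move_arm", "body": {"motion": [-0.4, 0.6, -0.1, 0, 0, -1.4, 1, -0.8, 1.34, -0.1, 0, 0, -2.8, 1, -0.8, 1.34, -0.1, 0, 0, -4.2, 1, -0.8, 1.34, -0.1, 0, 0, -5.6, 1, -0.8, 1.34, -0.1, 0, 0, -7, 1, -0.8, 1.34, -0.1, 0, 0, -8.4, 1, -0.8, 1.34, -0.1, 0, 0, -9.8, 1, -0.8, 1.34, -0.1, 0, 0, -11.2, 1, -0.8, 1.34, -0.1, 0, 0, -12.6, 1, -0.8, 1.34, -0.1, 0, 0, -14, 1, -0.8, 1.34, -0.1, 0, 0, -15.4, 1, -0.8, 1.34, -0.1, 0, 0, -16.8, 1, -0.8, 1.34, -0.1, 0, 0, -18.05, 1, -0.8, 1.34, -0.1, 0, 0, -18.05, 1, -0.8, 1.34, -0.1, 0, 0, -18.05, 1]}}

```text
time_s: 7.63
tcp_pos: [0.5121, -0.2761, 0.2511]
ee_rot: [[0.074, -0.997, -0.002], [-0.997, -0.074, 0.002], [-0.002, 0.001, -1.0]]
wrist_force: [0.5, -0.7, -0.8]
gripper_width: 0.01
```

```bash
python3 -c "
from h import *;import cv2
st();go(11,-140,.168,90)
a=imaging.capture('wrist');cv2.imwrite('pics/w6.png',a)
a=imaging.capture('scene');cv2.imwrite('pics/s6.png',cv2.resize(a[120:310,240:460],None,fx=3,fy=3,interpolation=2))"
```

```text
t 7.63 L [[  11.2 -139. ]] z 0.2511 F_L [ 0.43 -0.69] -0.76 g 0.01
go [ 0.5119 -0.2772  0.168 ] [3.000e-02 2.000e-03 2.078e+00] [ 0.016  0.025 -0.016]
```

View pics/s6.png

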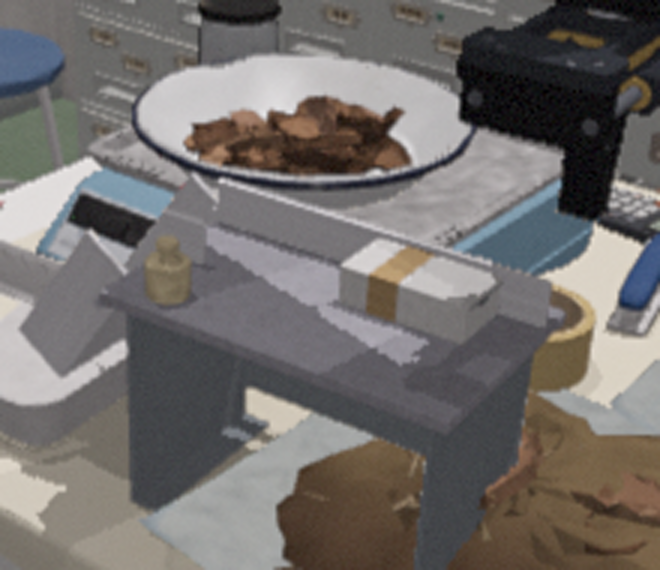

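View pics/w6.png

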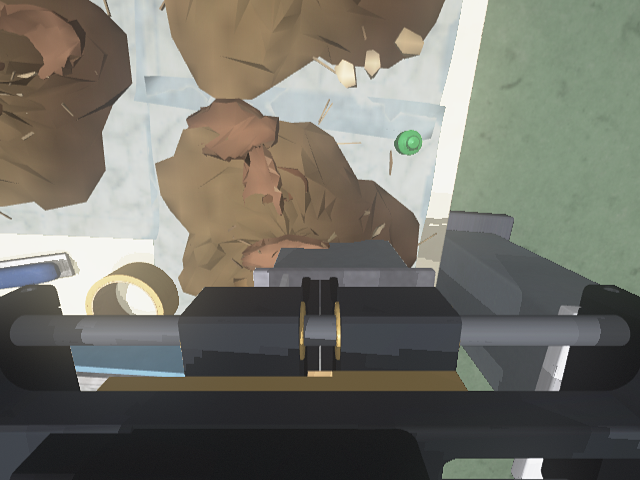

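```bash
python3 -c "
from h import *
for z in (.1,.15,.2,.25):
  print(z,(toL(ray('top',[(268,120),(268,175)],z))*1000).round(),(toL(ray('scene',[(341,160),(345,182)],z))*1000).round())
for z in (.1,.15,.2,.25):
  print('jar',z,(toL(ray('top',[(193,50)],z))*1000).round(),(toL(ray('scene',[(320,122)],z))*1000).round())
"
```

```text
0.1 [[298. 207.]
 [152. 201.]] [[348. 247.]
 [236. 163.]]
0.15 [[272. 200.]
 [133. 194.]] [[242. 181.]
 [142. 106.]]
0.2 [[246. 193.]
 [114. 188.]] [[136. 115.]
 [ 47.  49.]]
0.25 [[220. 186.]
 [ 96. 181.]] [[ 30.  49.]
 [-47.  -9.]]
jar 0.1 [[495. 411.]] [[580. 477.]]
jar 0.15 [[459. 394.]] [[450. 387.]]
jar 0.2 [[423. 377.]] [[320. 297.]]
jar 0.25 [[387. 360.]] [[189. 207.]]
```

Bowl rim is at about 0.14 m, so the gripper body clears it. I'll descend off the deck's end and approach.

Request:
{"method": "move_arm", "body": {"motion": [0.03, 0, 0.8, 0, 0, 0, 1, 0.03, 0, 1.6, 0, 0, 0, 1, 0.03, 0, 2.08, 0, 0, 0, 1, 0.03, 0, 2.08, 0, 0, 0, 1, -0.2, 0, 2.08, 0, 0, 0, 1, -0.45, 0, 2.08, 0, 0, 0, 1, -0.65, 0, 2.08, 0, 0, 0, 1, -0.72, 0, 2.08, 0, 0, 0, 1, -0.72, 0, 2.08, 0, 0, 0, 1]}}

```text
time_s: 8.48
tcp_pos: [0.5105, -0.2466, 0.1694]
ee_rot: [[0.076, -0.997, 0.001], [-0.997, -0.076, 0.002], [-0.001, -0.001, -1.0]]
wrist_force: [-0.5, 0.3, 0.2]
gripper_width: 0.004
```

```bash
python3 -c "
from h import *
st();go(11,-60,.168,90)"
```

```text
t 8.48 L [[  11.9 -109.4]] z 0.1694 F_L [-0.48  0.34] 0.16 g 0.004
go [ 0.5059 -0.1974  0.168 ] [-1.236  0.022  0.036] [-0.011  0.016  0.004]
```

Request:
{"method": "move_arm", "body": {"motion": [-0.07, 0, 0.02, 0, 0, 0, 1, -0.14, 0, 0.03, 0, 0, 0, 1, -0.21, 0, 0.03, 0, 0, 0, 1, -0.28, 0, 0.03, 0, 0, 0, 1, -0.35, 0, 0.03, 0, 0, 0, 1, -0.42, 0, 0.03, 0, 0, 0, 1, -0.5, 0, 0.03, 0, 0, 0, 1, -0.58, 0, 0.03, 0, 0, 0, 1, -0.66, 0, 0.03, 0, 0, 0, 1, -0.74, 0.01, 0.03, 0, 0, 0, 1, -0.82, 0.01, 0.03, 0, 0, 0, 1, -0.9, 0.01, 0.03, 0, 0, 0, 1]}}

```text
time_s: 9.48
tcp_pos: [0.5074, -0.2104, 0.1683]
ee_rot: [[0.076, -0.997, 0.001], [-0.997, -0.076, 0.001], [-0.001, -0.001, -1.0]]
wrist_force: [0.7, -2.0, 0.2]
gripper_width: 0.004
```

```bash
python3 -c "
from h import *;import cv2
st();go(11,-20,.168,90)
a=imaging.capture('scene');cv2.imwrite('pics/s7.png',cv2.resize(a[120:310,240:460],None,fx=3,fy=3,interpolation=2))"
```

```text
t 9.48 L [[ 11.5 -73.1]] z 0.1683 F_L [ 0.51 -2.03] 0.17 g 0.004
go [ 0.5029 -0.1575  0.168 ] [-1.327  0.011  0.008] [-0.011  0.016  0.005]
```

View pics/s7.png

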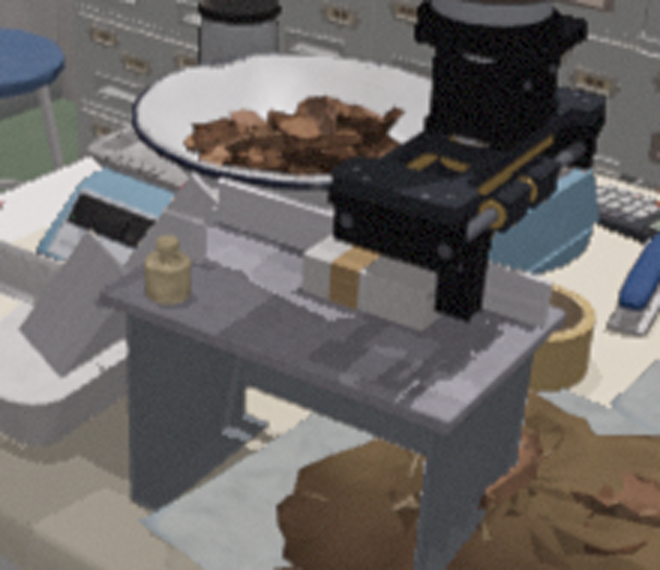

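It slides along the fence at about 2 N. I'll keep pushing until just before the throat.

Request:
{"method": "move_arm", "body": {"motion": [-0.08, 0, 0, 0, 0, 0, 1, -0.16, 0, 0, 0, 0, 0, 1, -0.24, 0, 0, 0, 0, 0, 1, -0.32, 0, 0, 0, 0, 0, 1, -0.4, 0, 0, 0, 0, 0, 1, -0.48, 0, 0, 0, 0, 0, 1, -0.56, 0, 0, 0, 0, 0, 1, -0.64, 0, 0, 0, 0, 0, 1, -0.72, 0, 0, 0, 0, 0, 1, -0.8, 0, 0, 0, 0, 0, 1, -0.88, 0, 0, 0, 0, 0, 1, -0.96, 0, 0, 0, 0, 0, 1, -1.04, 0, 0, 0, 0, 0, 1, -1.12, 0, 0, 0, 0, 0, 1, -1.2, 0, 0, 0, 0, 0, 1]}}

```text
time_s: 10.78
tcp_pos: [0.5035, -0.1617, 0.1682]
ee_rot: [[0.076, -0.997, 0.001], [-0.997, -0.076, 0.002], [-0.002, -0.001, -1.0]]
wrist_force: [-0.5, 0.6, -0.3]
gripper_width: 0.005
```

```bash
python3 -c "
from h import *;import cv2
st();go(11,30,.168,90)
a=imaging.capture('scene');cv2.imwrite('pics/s8.png',cv2.resize(a[120:310,240:460],None,fx=3,fy=3,interpolation=2))"
```

```text
t 10.78 L [[ 11.3 -24.2]] z 0.1682 F_L [-0.43  0.65] -0.34 g 0.005
go [ 0.4991 -0.1077  0.168 ] [-1.356  0.007  0.008] [-0.009  0.022  0.007]
```

View pics/s8.png

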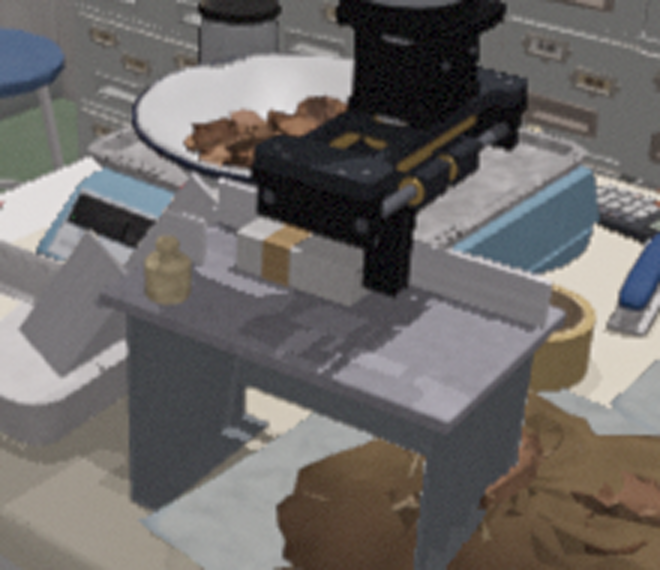

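```bash
python3 -c "
from h import *
z3=lambda p:(np.array(p,float)-1)/3+[240,120]
print((toL(ray('scene',z3([(240,268),(362,302)]),.16))*1000).round(1))
print((toL(ray('scene',z3([(237,235),(362,264),(276,215)]),.186))*1000).round(1))"
```

```text
[[ -9.2  67. ]
 [ -1.  -16.8]]
[[-15.6  65.4]
 [ -2.4 -15.8]
 [ 22.4  62.1]]
```

```bash
python3 -c "
from h import *;import cv2
a=imaging.capture('scene');cv2.imwrite('pics/s9.png',cv2.resize(a[180:250,290:390],None,fx=8,fy=8,interpolation=2))
w=imaging.capture('wrist');cv2.imwrite('pics/w9.png',w)"
```

```text
(no output)
```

View pics/s9.png

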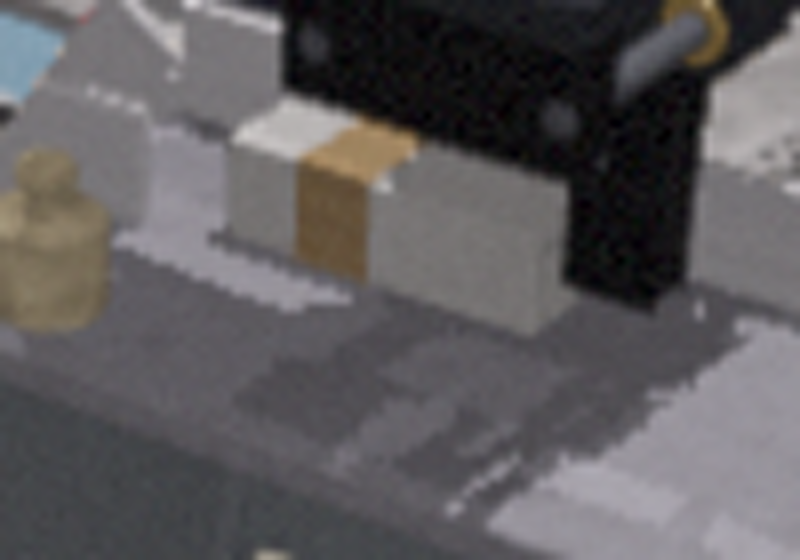

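```bash
python3 -c "
from h import *
z8=lambda p:(np.array(p,float)-3.5)/8+[290,180]
print((toL(ray('scene',z8([(228,236),(296,258),(366,281),(530,335)]),.16))*1000).round(1))
print((toL(ray('scene',z8([(230,146),(298,163)]),.186))*1000).round(1))
print('fence base',(toL(ray('scene',z8([(700,268),(790,298)]),.16))*1000).round(1))"
```

```text
[[-11.2  69.3]
 [-10.7  50.3]
 [-10.3  31.1]
 [ -9.4 -12.4]]
[[-15.4  66.3]
 [-13.1  49. ]]
fence base [[ 41.8 -27.3]
 [ 41.5 -50.9]]
```

The carton is still flush within about 1 mm, so I'll continue through the throat.

Request:
{"method": "move_arm", "body": {"motion": [-0.08, 0, 0, 0, 0, 0, 1, -0.16, 0, 0, 0, 0, 0, 1, -0.24, 0, 0, 0, 0, 0, 1, -0.32, 0, 0, 0, 0, 0, 1, -0.4, 0, 0, 0, 0, 0, 1, -0.48, 0, 0, 0, 0, 0, 1, -0.56, 0, 0, 0, 0, 0, 1, -0.64, 0, 0, 0, 0, 0, 1]}}

```text
time_s: 11.6
tcp_pos: [0.5017, -0.1359, 0.1684]
ee_rot: [[0.077, -0.997, 0.001], [-0.997, -0.077, 0.002], [-0.002, -0.001, -1.0]]
wrist_force: [0.3, -1.3, -1.6]
gripper_width: 0.008
```

```bash
python3 -c "
from h import *;import cv2
st()
a=imaging.capture('scene');cv2.imwrite('pics/s10.png',cv2.resize(a[130:250,250:390],None,fx=5,fy=5,interpolation=2))"
```

```text
t 11.6 L [[11.4  1.7]] z 0.1684 F_L [ 0.19 -1.31] -1.58 g 0.008
```

View pics/s10.png

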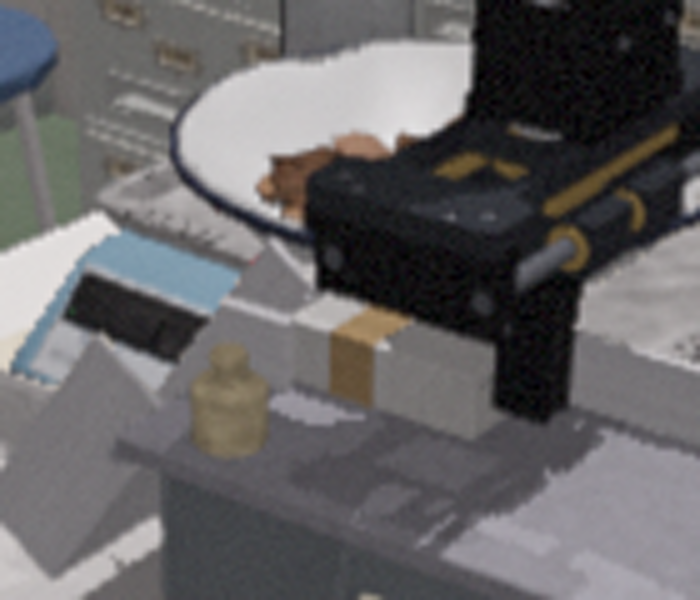

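The carton has entered the throat behind the lip with low force. Continuing.

Request:
{"method": "move_arm", "body": {"motion": [-0.08, 0, 0, 0, 0, 0, 1, -0.16, 0, 0, 0, 0, 0, 1, -0.24, 0, 0, 0, 0, 0, 1, -0.32, 0, 0, 0, 0, 0, 1, -0.4, 0, 0, 0, 0, 0, 1, -0.48, 0, 0, 0, 0, 0, 1]}}

```text
time_s: 12.15
tcp_pos: [0.5001, -0.116, 0.1684]
ee_rot: [[0.077, -0.997, 0.001], [-0.997, -0.077, 0.002], [-0.002, -0.001, -1.0]]
wrist_force: [0.3, -0.5, 0.0]
gripper_width: 0.002
```

Request:
{"method": "move_arm", "body": {"motion": [-0.08, 0, 0, 0, 0, 0, 1, -0.16, 0, 0, 0, 0, 0, 1, -0.24, 0, 0, 0, 0, 0, 1, -0.32, 0, 0, 0, 0, 0, 1, -0.4, 0, 0, 0, 0, 0, 1, -0.48, 0, 0, 0, 0, 0, 1, -0.56, 0, 0, 0, 0, 0, 1, -0.64, 0, 0, 0, 0, 0, 1]}}

```text
time_s: 12.82
tcp_pos: [0.4981, -0.0902, 0.1685]
ee_rot: [[0.077, -0.997, 0.001], [-0.997, -0.077, 0.002], [-0.002, -0.001, -1.0]]
wrist_force: [0.4, -0.6, -0.4]
gripper_width: 0.007
```

```bash
python3 -c "
from h import *;import cv2
st();go(11,75,.168,90)
a=imaging.capture('scene');cv2.imwrite('pics/s11.png',cv2.resize(a[130:270,180:370],None,fx=4,fy=4,interpolation=2))"
```

```text
t 12.82 L [[11.3 47.5]] z 0.1685 F_L [ 0.32 -0.59] -0.4 g 0.007
go [ 0.4957 -0.0628  0.168 ] [-0.688  0.007  0.015] [-0.012  0.025  0.016]
```

View pics/s11.png

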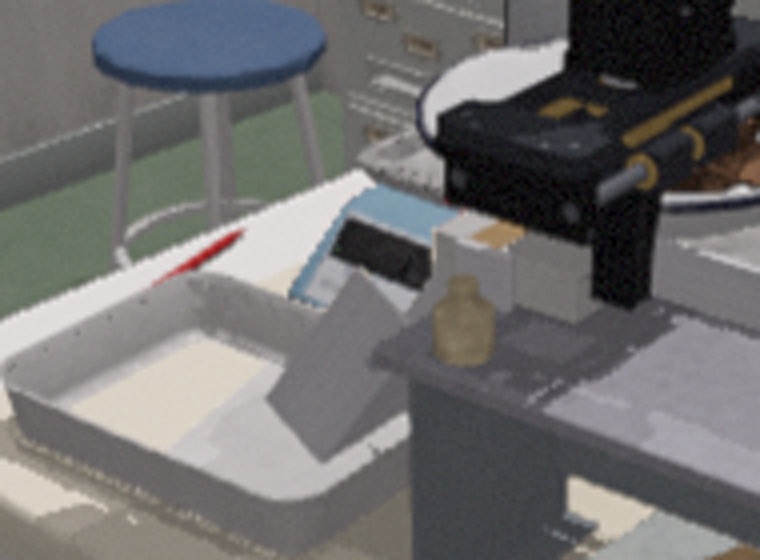

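It's overhanging the chute edge now. I'll push on to the tipping point.

Request:
{"method": "move_arm", "body": {"motion": [-0.08, 0, 0, 0, 0, 0, 1, -0.16, 0, 0, 0, 0, 0, 1, -0.24, 0, 0, 0, 0, 0, 1, -0.32, 0, 0, 0, 0, 0, 1, -0.4, 0, 0, 0, 0, 0, 1, -0.48, 0, 0, 0, 0, 0, 1, -0.56, 0, 0, 0, 0, 0, 1, -0.64, 0, 0, 0, 0, 0, 1, -0.72, 0, 0, 0, 0, 0, 1, -0.8, 0, 0, 0, 0, 0, 1]}}

```text
time_s: 13.7
tcp_pos: [0.4957, -0.0577, 0.1688]
ee_rot: [[0.077, -0.997, 0.001], [-0.997, -0.077, 0.002], [-0.002, -0.001, -1.0]]
wrist_force: [-0.3, -2.5, 0.6]
gripper_width: 0.004
```

```bash
python3 -c "
from h import *;import cv2
st()
a=imaging.capture('scene');cv2.imwrite('pics/s12.png',cv2.resize(a[130:270,180:370],None,fx=4,fy=4,interpolation=2))"
```

```text
t 13.7 L [[11.4 80.1]] z 0.1688 F_L [-0.5  -2.48] 0.6 g 0.004
```

View pics/s12.png

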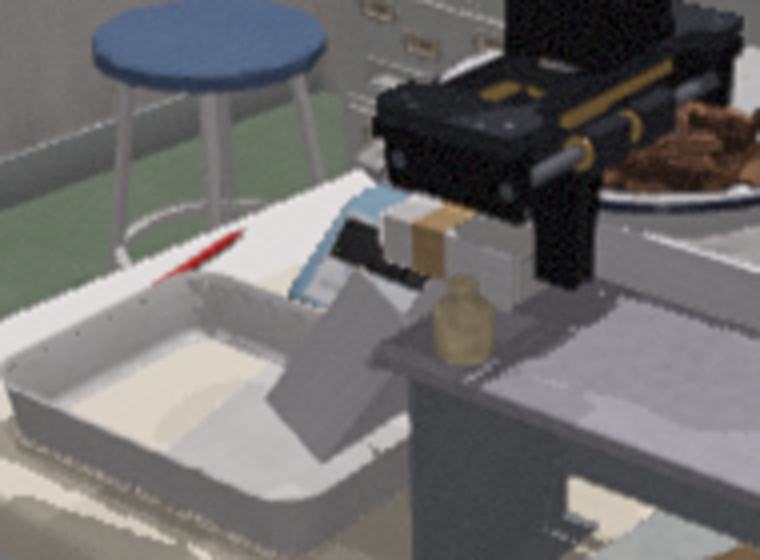

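Request:
{"method": "move_arm", "body": {"motion": [-0.06, 0, 0, 0, 0, 0, 1, -0.12, 0, 0, 0, 0, 0, 1, -0.18, 0, 0, 0, 0, 0, 1, -0.24, 0, 0, 0, 0, 0, 1]}}

```text
time_s: 14.08
tcp_pos: [0.4949, -0.0473, 0.1686]
ee_rot: [[0.077, -0.997, 0.001], [-0.997, -0.077, 0.003], [-0.003, -0.001, -1.0]]
wrist_force: [0.2, -0.5, -0.5]
gripper_width: 0.005
```

```bash
python3 -c "
from h import *;import cv2
st()
a=imaging.capture('scene');cv2.imwrite('pics/s13.png',cv2.resize(a[130:270,180:370],None,fx=4,fy=4,interpolation=2))"
```

```text
t 14.08 L [[11.3 90.5]] z 0.1686 F_L [ 0.17 -0.53] -0.52 g 0.005
```

View pics/s13.png

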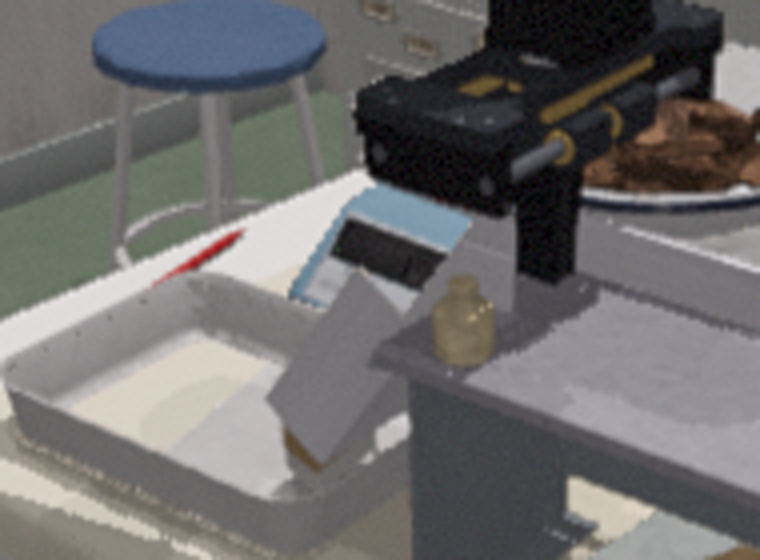

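The carton has gone down the chute. I'll lift straight up, retreat and check.

Request:
{"method": "move_arm", "body": {"motion": [0.1, 0, -0.3, 0, 0, 0, 1, 0.2, 0, -1, 0, 0, 0, 1, 0.2, 0, -2, 0, 0, 0, 1, 1, 0, -2.5, 0, 0, 0, 1, 2, 0, -2.5, 0, 0, 0, 1, 3, 0, -2.5, 0, 0, 0, 1, 4, 0, -2.5, 0, 0, 0, 1, 5, 0, -2.5, 0, 0, 0, 1, 6, 0, -2.5, 0, 0, 0, 1, 7, 0, -2.5, 0, 0, 0, 1, 8, 0, -2.5, 0, 0, 0, 1, 8, 0, -2.5, 0, 0, 0, 1, 8, 0, -2.5, 0, 0, 0, 1]}}

```text
time_s: 15.22
tcp_pos: [0.5191, -0.3684, 0.2662]
ee_rot: [[0.074, -0.997, -0.001], [-0.997, -0.074, 0.004], [-0.004, 0.0, -1.0]]
wrist_force: [-0.3, 0.7, -0.5]
gripper_width: 0.005
```

```bash
python3 -c "
from h import *;import cv2
st()
a=imaging.capture('scene');cv2.imwrite('pics/s14.png',cv2.resize(a[160:290,170:340],None,fx=4,fy=4,interpolation=2))
a=imaging.capture('top');cv2.imwrite('pics/t14.png',cv2.resize(a[180:300,170:330],None,fx=5,fy=5,interpolation=2))"
```

```text
t 15.22 L [[  11.2 -231.5]] z 0.2662 F_L [-0.21  0.73] -0.52 g 0.005
```

View pics/s14.png

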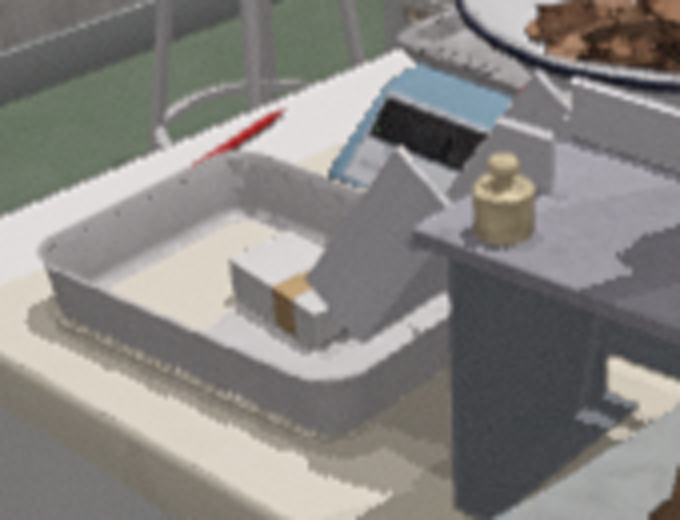

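View pics/t14.png

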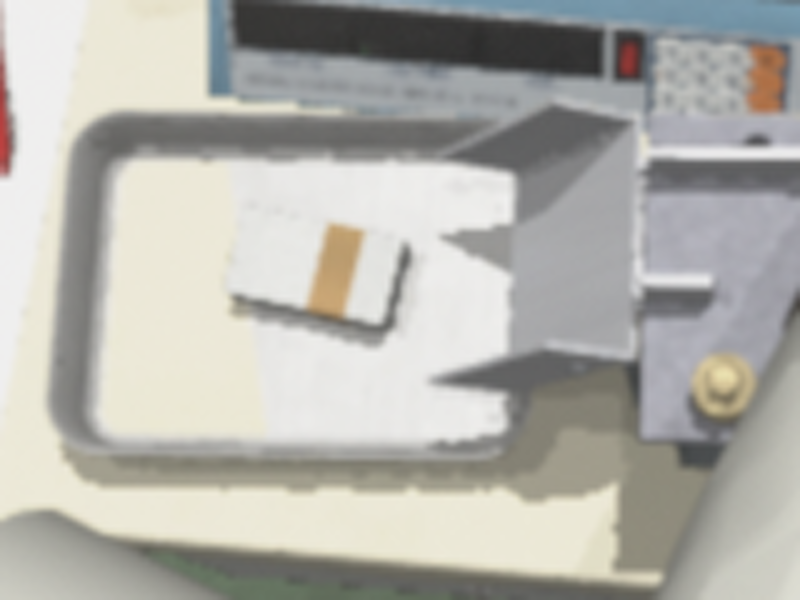

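The carton lies in the tray, clear of the chute. The weight is at pixel (314.6, 257), where it started. Handing in.

```bash
python3 -c "
from h import *
st();print(r.finish_job())"
```

```text
t 15.32 L [[  11.8 -229.3]] z 0.2673 F_L [ 0.7  -0.44] -0.66 g 0.005
the job is handed in; nothing more can be done
None
```

The carton is in the steel tray, and I handed the job in at 15.3 s.

- **Flat along the fence:** I pushed the carton with both fingers half-open and parallel to the fence, so it turned square. I kept pushing until it stopped against the fence at about 5 N. That put the fence face at x ≈ 35 mm in the ledge's frame, which agrees with the camera estimate.
- **Along and off:** I closed the fingers and pushed it from its end, along the fence and through the throat until it tipped off the ledge. The force readings there, taken at the end of each move, stayed at or below about 2.5 N sideways.
- **Last checks:** The top view shows the carton lying flat in the tray, clear of the chute, with no visible dents. The brass weight is at the same pixel as at the start, within 1 px. The arm is well clear and touching nothing.
- **Disagreements:** Positions taken from the scene camera differed from the top camera by up to about 7 mm. Halfway along the fence, a first rough reading suggested the carton had turned a few degrees. A closer look put it about 1° off and flush within roughly 1 mm, so I carried on.
- **Late tipping:** The carton tipped about 10 mm later than I expected, so I pushed a little further than planned.

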